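Feel out the free play of a linear stage

ROBOT

A 6-joint arm with a two-finger parallel gripper is mounted at the origin on the work surface; the furniture and walls round the work are solid. World frame = base frame: x ahead of the robot, y to its left, z up, the work surface at z = 0. Lengths are in mm, angles in rad, forces in N, time in s.
With the tool pointing down it reaches from about 350 to 950 mm from the base axis. Payload 17.4 kg.
Tool frame: the origin (TCP) lies between the finger pads; the fingertips stand 17 mm ahead of it and the grasp point (between the pads) lies 2 mm behind it; y points along the fingers, x is the direction in which the jaws open and shut, and the axes are right-handed (so a half turn about y gives the same grasp; the last joint's range is limited). The gripper opens to 93 mm and grips with 3 to 60 N. Pads are 15 mm wide; open, the fingers measure 128 mm over their backs; the gripper's body (75 mm by 188 mm) begins 65 mm behind the grasp point.
Start: joints at [1.245, 0.116, 1.442, -0, 1.584, -0.038], TCP at [191.602, 647.241, 235.646] pointing down, gripper open.
Joint ranges: [-2.83, 2.83], [-0.83, 2.19], [0.07, 2.5], [-1.14, 4.28], [0.01, 3], [-2.97, 2.97]. Speed limits (rad/s): [1.89, 1.89, 2.22, 3.14, 3.14, 3.14].

INTERFACE

Orientations are given as a unit quaternion [x, y, z, w].
In Python, from cell import arm, fingers, planner, state, cams, workorder, recognise, trace gives the robot as it stands. Calls block until the motion is done:
- arm.move_pose(position, orientation): joint-space move of the TCP to a pose.
- arm.move_l(position, frame=None, vel=150, stop_force=None): straight line of the TCP; frame=None keeps the orientation; vel is the mean speed in mm/s. With stop_force (N) it stops when the force on the tool has changed by that much, and returns True; else False.
- arm.move_joints(angles): joint-space move.
- fingers.open_gripper() and fingers.grasp(strength=None): open the fingers fully, or close them until they stop; strength is the grip in N (None keeps the last).
- arm.dwell(seconds).
- planner.inverse_kinematics(position, orientation): joint angles nearest the present ones, or None.
- state(): the state.
- cams.snapshot(name): name is "scene" or "top"; returns a dict with "color" (384x512x3 uint8, red, green, blue), "K" (3x3 intrinsics, pixels), "D" ([k1, k2, p1, p2, k3] as OpenCV has them; the pictures are not rectified), "extrinsics" (4x4, takes a point from world to camera coordinates). Camera axes: x right, y up, looking along -z (the intrinsics and any distortion apply to the point x, -y, -z); pixel columns grow to the right and rows downward; lengths in mm; the calibration is good to about 2 mm. A picture is of the moment at which its call begins. There is no depth.
A pose or a line that the arm cannot do raises arm.Unreachable and nothing moves.
- workorder.sign_off(): hands the job in, once; it reports no verdict.
Trained networks look in the newest picture that a camera, given by its name, has taken for a name from the list of things; names that differ only in an ending like _2 or _b are one class to them, and where a whole thing is asked for, a point or a joint stands for the part that bears it (a point fixed in the world has none). Each returns a list of dicts, best first, with "conf" (0 to 1); they miss things now and then, are a little off and sometimes report something else, mostly with a low value. They report only what shows in the picture. A call takes as long as a camera call.
- recognise(camera, label): "rect" ([left, top, width, height] in pixels, round what is visible of it).
- trace(camera, label): "region" (384x512 bool, what is visible of it) and "rect" ([left, top, width, height] in pixels, round what is visible of it).
The state is a dict: "clock": time; "joint_pos": joint angles; "joint_velocities": joint speeds; "effort": joint torques, N m; "tool_pos": TCP position; "ee_rot": TCP orientation; "ft_force": force on the tool from outside, world axes, zero at the start; "wrist_torque": the same for the moment, N m; "grip_width": finger opening in mm.
Only numpy, scipy, OpenCV 4.12 (cv2) and the standard library are available. Lean on these libraries where they do the work, as an engineer would, in place of code of your own. Each camera call takes 0.05 s, during which the arm holds its last target.

TASK

The screw of the small linear stage is locked, but its carriage still has free play on the nut. Rock the carriage by its grip block to the robot's left until you feel the nut resist, then to the robot's right until it resists again, pressing firmly enough to feel it but never forcing it, so that the carriage itself pushes the two small riders to the ends of the play; do not touch the riders. Then leave the carriage midway between the two riders and let go, without disturbing the bottles around the stage.

Things in the scene. Friction and masses are not known exactly. Their poses are not given: they have to be found in the camera images.
- stage: Fixed linear stage: aluminium base 100 x 290 mm, 28 mm high, grey end blocks up to 72 mm high, a brass screw and two steel rods along it. Origin on the bench under its centre; y along its length, the slide direction (to the robot's left, turned by up to 0.25 rad); x across it, away from the robot; z up.
- carriage_grip (a point): Centre of the black grip block on the carriage: 26 mm (x) by 24 mm (y, slide direction), standing free from 67 to 111 mm above the bench; this point is 90 mm above it. Axes as the stage's. The grey carriage plate under it (66 x 62 mm) has its top at 63 mm. A steel finger 8 mm wide on its robot side reaches down between the two riders, at the same y as the grip.
- carriage (a joint): Place of the carriage along stage y, m, 0 in the middle of the stage, + to the robot's left. It runs with about 1 N of friction inside its free play. The ends of the play are unknown: somewhere 18 to 36 mm from 0 on each side, different every time. It starts within 4 mm of 0.
- nut (a joint): Shift of the nut (dark plate 36 x 150 mm under the carriage) along stage y, m, + to the left. It stays at 0 while the carriage is in its free play; beyond an end of the play the carriage drags it along against a spring-like resistance of 3 N per mm. 0.7 mm or more is a felt end; past 5 mm (15 N) the nut is being forced.
- rider_left: Left tell-tale rider: steel block 22 x 10 (y) x 12 mm with a ridge on top, 34 to 51 mm above the bench, on the track on the stage's robot side. Origin under its centre, axes as the stage's. Slides along y with about 1 N, stays where pushed; touches the carriage finger when 9 mm from the grip centre along y. Starts 2 to 18 mm clear of the finger, before the end of the play.
- rider_right: Right tell-tale rider, the same as the left one, on the other side of the carriage finger.
- bottle_back: Bystander: brown bottle with a white cap, 39 x 39 x 119 mm, standing behind the stage; origin under its centre.
- bottle_right: Bystander: the same kind of bottle, behind the stage to the right; origin under its centre.
- culture_bottle_1: Bystander: the same kind of bottle, to the left of the stage; origin under its centre. A screen on an arm hangs to the left of the stage and a big cabinet stands behind it: come to the stage from above, with the fingertips 0.5 m up on the way, which clears both.

How it is judged:
By the outcome, as a careful person would: the job done as asked, in the order asked, and still so for the second after the job is handed in, with the robot touching nothing.
It also fails if it takes over 54 s, if anything falls off the work surface, if the arm or the gripper's body presses on something with over 40 N, if the wrist force passes 120 N, or if a joint passes its speed limit or range.

## Working session

There is one attempt and no reset: what is moved stays moved. The work goes in short steps, each a Python script; the robot and the scene stay as the last script left them, time stands still between calls to the robot, and variables do not carry over. Pictures are saved under pics/ and viewed, and the job is handed in when it is done.

```bash
ls; mkdir -p pics; python3 - <<'E'
from cell import *
import cv2
for n in("scene","top"):
    s=cams.snapshot(n); cv2.imwrite(f"pics/{n}0.png",s["color"][:,:,::-1]); print(n,s["K"],s["D"],s["extrinsics"])
    for l in("stage","carriage_grip","rider_left","nut"):
        print(l,[(r["rect"],round(r["conf"],2)) for r in recognise(n,l)][:3])
st=state();print(st)
E
```

```text
pics
scene [[454.14260002   0.         243.52016866]
 [  0.         454.14260002 191.53515634]
 [  0.           0.           1.        ]] [-0.18632618  0.          0.          0.          0.        ] [[ 4.63829088e-01 -8.85863035e-01  1.04527465e-02 -2.26246215e+02]
 [ 7.44906057e-01  3.96357863e-01  5.36670672e-01 -4.64575632e+02]
 [-4.79559739e-01 -2.41137154e-01  8.43727047e-01 -7.50519636e+02]
 [ 0.00000000e+00  0.00000000e+00  0.00000000e+00  1.00000000e+00]]
stage [([158.0, 173.3, 144.3, 91.2], 0.75)]
carriage_grip []
rider_left [([192.6, 200.0, 68.6, 34.6], 0.57), ([206.8, 230.3, 7.2, 7.2], 0.49)]
nut [([193.7, 200.7, 69.8, 32.1], 0.92)]
top [[424.44337959   0.         254.3149446 ]
 [  0.         424.44337959 188.14183849]
 [  0.           0.           1.        ]] [0.00382654 0.         0.         0.         0.        ] [[-2.02657921e-02 -9.99722295e-01 -1.20262483e-02  3.55790608e+01]
 [ 9.85819464e-01 -2.19852400e-02  1.66362958e-01 -5.70798364e+02]
 [-1.66581158e-01 -8.48423258e-03  9.85991245e-01 -9.10839695e+02]
 [ 0.00000000e+00  0.00000000e+00  0.00000000e+00  1.00000
[... 262 characters left out ...]
'clock': 0.5, 'joint_pos': array([ 1.24520821e+00,  1.16038760e-01,  1.44164833e+00, -2.41673622e-05,
        1.58400466e+00, -3.77944295e-02]), 'joint_velocities': array([ 2.48124730e-04,  7.35661009e-05,  2.47628182e-04,  2.51307914e-04,
        4.76799828e-04, -3.38095076e-04]), 'effort': array([-1.55696995e-03, -7.20421886e+01, -6.22349524e+01,  7.80032412e-02,
        1.87023205e-02, -3.45770184e-05]), 'tool_pos': array([191.59873089, 647.22642312, 235.58996317]), 'ee_rot': array([ 0.56655972,  0.42310788, -0.42315587, -0.56650588]), 'ft_force': array([-0.17539618, -0.04737584, -0.05374294]), 'wrist_torque': array([-0.02250043, -0.00158174,  0.02512365]), 'grip_width': 93.3605783439398}
```

View images.

```bash
python3 - <<'E'
import cv2
from scipy.spatial.transform import Rotation as R
print(R.from_quat([ 0.56655972,  0.42310788, -0.42315587, -0.56650588]).as_matrix().round(3))
a=cv2.imread("pics/top0.png");cv2.imwrite("pics/topz.png",cv2.resize(a[170:280,150:350],None,fx=4,fy=4,interpolation=cv2.INTER_CUBIC))
a=cv2.imread("pics/scene0.png");cv2.imwrite("pics/scenez.png",cv2.resize(a[150:290,130:330],None,fx=4,fy=4,interpolation=cv2.INTER_CUBIC))
E
```

```text
[[ 0.284 -0.    -0.959]
 [ 0.959 -0.     0.284]
 [-0.    -1.    -0.   ]]
```

View pics/top0.png

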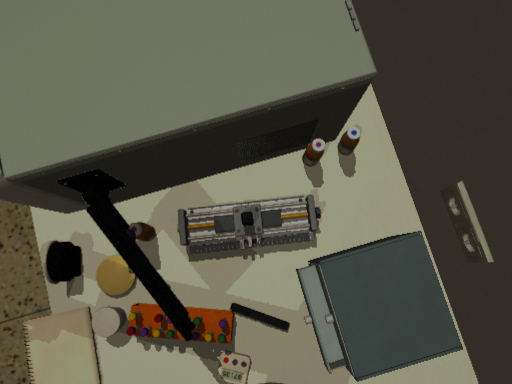

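View pics/topz.png

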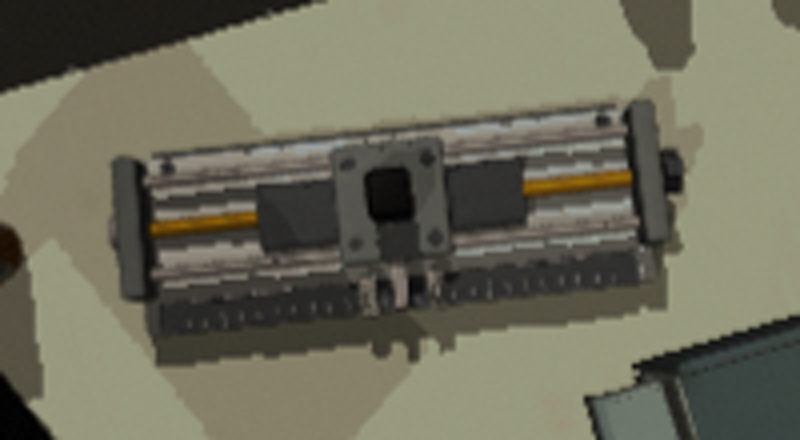

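View pics/scenez.png

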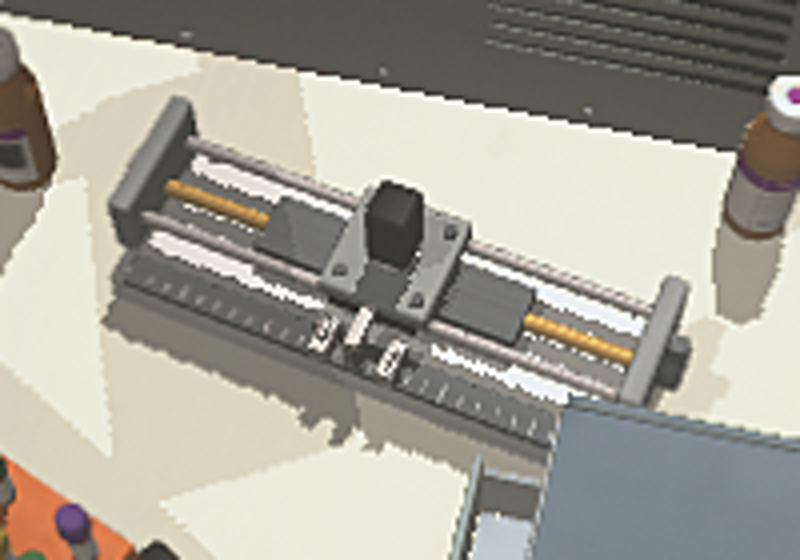

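View pics/scene0.png

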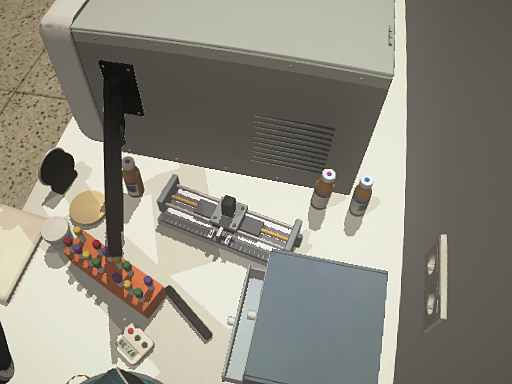

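```bash
cat >h.py <<'E'
import numpy as np, cv2
def ray(s,px):
    u=cv2.undistortPoints(np.array([[px]],float),s["K"],np.array(s["D"]))[0,0]
    E=s["extrinsics"];Rm=E[:3,:3];c=-Rm.T@E[:3,3]
    return c,Rm.T@np.array([u[0],-u[1],-1.])
def atz(s,px,z):
    c,d=ray(s,px);return c+d*(z-c[2])/d[2]
def proj(s,P):
    E=s["extrinsics"];p=E[:3,:3]@np.array(P,float)+E[:3,3]
    return cv2.projectPoints(np.array([[p[0],-p[1],-p[2]]]),np.zeros(3),np.zeros(3),s["K"],np.array(s["D"]))[0][0,0]
def tri(s1,p1,s2,p2):
    A=[];b=[]
    for s,p in((s1,p1),(s2,p2)):
        c,d=ray(s,p);d=d/np.linalg.norm(d);M=np.eye(3)-np.outer(d,d);A.append(M);b.append(M@c)
    x,r,_,_=np.linalg.lstsq(np.vstack(A),np.hstack(b),rcond=None);return x,r
E
python3 - <<'E'
from h import *
from cell import *
T=cams.snapshot("top");S=cams.snapshot("scene")
t=lambda u,v:(150+(u+.5)/4-.5,170+(v+.5)/4-.5)
c=lambda u,v:(130+(u+.5)/4-.5,150+(v+.5)/4-.5)
for n,a,b,z in(("back",(150,153),(615,105),28),("screw",(150,229),(632,179),45),("track",(160,333),(655,277),34),("blkback",(112,158),(655,100),72),("blkfront",(120,300),(667,240),72)):
    A=atz(T,t(*a),z);B=atz(T,t(*b),z);d=A-B;print(n,A.round(1),B.round(1),np.arctan2(-d[0],d[1]).round(4),np.linalg.norm(d).round(1))
for n,a,b,z in(("screw",(168,188),(632,356),45),("rodfront",(145,217),(615,390),45),("rodback",(192,142),(655,305),45)):
    A=atz(S,c(*a),z);B=atz(S,c(*b),z);d=A-B;print("S",n,A.round(1),B.round(1),np.arctan2(-d[0],d[1]).round(4))
print("grip top z111",atz(T,t(388,193),111),atz(S,c(397,190),111),tri(T,t(388,193),S,c(397,190)))
for cam in("top","scene"):
  for r in trace(cam,"carriage_grip")[:2]: print(cam,r["rect"],r["conf"])
# grip black pixels in top image
g=T["color"].max(2);m=(g<40).astype(np.uint8);m2=np.zeros_like(m);m2[205:235,235:262]=m[205:235,235:262]
ys,xs=np.nonzero(m2);print(xs.min(),xs.max(),ys.min(),ys.max(),xs.mean(),ys.mean(),len(xs))
print(g[208:232,238:260])
E
```

```text
back [532.4 178.6  28. ] [554.3 -88.7  28. ] 0.0819 268.2
screw [487.5 175.4  45. ] [509.7 -94.7  45. ] 0.0821 271.1
track [430.1 171.3  34. ] [ 455.4 -106.6   34. ] 0.091 279.1
blkback [524.6 191.9  72. ] [ 550.1 -105.9   72. ] 0.0854 299.0
blkfront [447.4 186.9  72. ] [ 473.4 -109.1   72. ] 0.0878 297.1
S screw [483.1 175.2  45. ] [509.1 -91.1  45. ] 0.0974
S rodfront [461.6 176.3  45. ] [487.5 -91.6  45. ] 0.0962
S rodback [514.8 179.6  45. ] [541.9 -89.3  45. ] 0.1007
grip top z111 [498.30485977  40.18598039 111.        ] [505.4246221   43.67458633 111.        ] (array([497.08042294,  39.36582465, 126.09433087]), array([0.44271112]))
top [233.5, 202.5, 29.5, 45.8] 0.73
scene [209.9, 198.6, 36.9, 44.7] 0.95
241 261 209 234 247.6140350877193 218.52631578947367 171
[[88 88 88 87 87 87 88 86 85 80 72 71 72 73 72 72 69 52 42 49 73 78]
 [77 89 89 88 87 89 85 87 79 74 73 72 73 73 73 74 67 43 40 39 44 82]
 [58 87 88 89 87 88 86 79 72 73 74 71 66 73 73 73 68 45 32 38 56 84]
 [63 88 88 88 84 72 68 60 55 58 57 54 43 62 74 73 73 68 48 52 75 83]
 [83 88 86 78 63 28 26 26 17 14 15 13 12 28 62 
[... 633 characters left out ...]
82 85 85]
 [86 85 84 77  7 15 11 13 12 11 11 11 12  9  7 31 72 78 85 85 85 85]
 [85 86 85 76 18  9  8  6  5  6  5  5  6  5  6 34 78 84 85 84 86 85]
 [84 83 86 81 51  9  1  3  1  4  3  7  6  8 18 47 85 84 84 85 85 86]
 [85 85 85 86 79 45 14 17 20 31 26 25 26 28 34 50 75 85 83 85 84 85]
 [85 85 83 84 83 78 36 36 38 52 44 45 42 44 43 44 53 85 87 84 80 80]
 [84 81 82 81 85 78 42 42 43 44 44 44 45 42 44 43 53 85 86 80 60 63]
 [81 80 82 83 82 79 57 43 45 44 44 44 44 44 43 44 53 85 81 64 49 52]
 [67 67 75 83 83 82 65 43 43 44 45 45 43 44 42 43 54 84 78 45 49 49]
 [50 52 64 84 84 76 43 44 42 45 45 44 45 43 44 45 54 85 81 58 47 49]
 [51 58 70 84 83 78 57 43 44 44 44 44 44 43 42 43 53 84 84 80 58 65]]
```

```bash
python3 - <<'E'
from h import *
from cell import *
for cam,(x0,x1,y0,y1) in(("top",(175,325,195,240)),("scene",(160,300,180,260))):
    s=cams.snapshot(cam);h=cv2.cvtColor(s["color"],cv2.COLOR_RGB2HSV)
    m=(h[...,1]>150)&(h[...,2]>90)&(h[...,0]>10)&(h[...,0]<28)
    k=np.zeros_like(m);k[y0:y1,x0:x1]=m[y0:y1,x0:x1];ys,xs=np.nonzero(k);print(cam,len(xs),xs.min(),xs.max())
    for z in(45,50):
        P=np.array([atz(s,(a,b),z) for a,b in zip(xs,ys)])
        # total LS in y
        p=np.polyfit(P[:,1],P[:,0],1);r=P[:,0]-np.polyval(p,P[:,1]);print(z,p,"yaw",-np.arctan(p[0]),r.std())
E
```

```text
top 147 188 307
45 [-8.54088415e-02  5.03341844e+02] yaw 0.08520206930046714 1.8065849018295852
50 [-8.54088415e-02  5.02865605e+02] yaw 0.08520206930046638 1.7970611975256026
scene 1 196 196
45 [  2.07687988 246.06325224] yaw -1.1220648535580926 0.0
50 [  2.100122   244.86956884] yaw -1.1263996670506236 0.0<stdin>:10: RankWarning: Polyfit may be poorly conditioned
<stdin>:10: RankWarning: Polyfit may be poorly conditioned
```

```bash
cat >>h.py <<'E'
from scipy.spatial.transform import Rotation as R
YAW=0.087
sy=np.array([-np.sin(YAW),np.cos(YAW),0]);sx=np.array([np.cos(YAW),np.sin(YAW),0])
ty=np.array([0,0,-1.]);Q=R.from_matrix(np.column_stack([sy,ty,np.cross(sy,ty)])).as_quat()
G=np.array([499.5,40.3,0])
E
python3 - <<'E'
from h import *
from cell import *
p=state()["tool_pos"]
arm.move_l([p[0],p[1],530],vel=250)
print(state()["clock"],planner.inverse_kinematics(G+[0,0,530],Q))
arm.move_pose(G+[0,0,530],Q)
st=state();print(st["clock"],st["tool_pos"],st["joint_pos"],st["ft_force"])
print(arm.move_l(G+[0,0,180],vel=250))
st=state();print(st["clock"],st["tool_pos"],st["ft_force"])
for n in("scene","top"):
    s=cams.snapshot(n); cv2.imwrite(f"pics/{n}1.png",cv2.resize(s["color"][120:300,120:360,::-1],None,fx=3,fy=3))
E
```

```text
2.125 [ 2.95986125e-02 -1.81646433e-01  1.25301225e+00 -4.44089210e-16
  2.07022683e+00 -1.62819771e+00]
4.5417 [499.59780242  40.80123951 529.95338551] [ 3.05463694e-02 -1.81351744e-01  1.25283935e+00  9.45268796e-05
  2.07018813e+00 -1.62782740e+00] [ 0.28765638 -0.26506618 -0.63377175]
False
6.0917 [499.96206266  40.31344971 181.25106093] [0.3439524  0.80750499 0.1698661 ]
```

View pics/scene1.png

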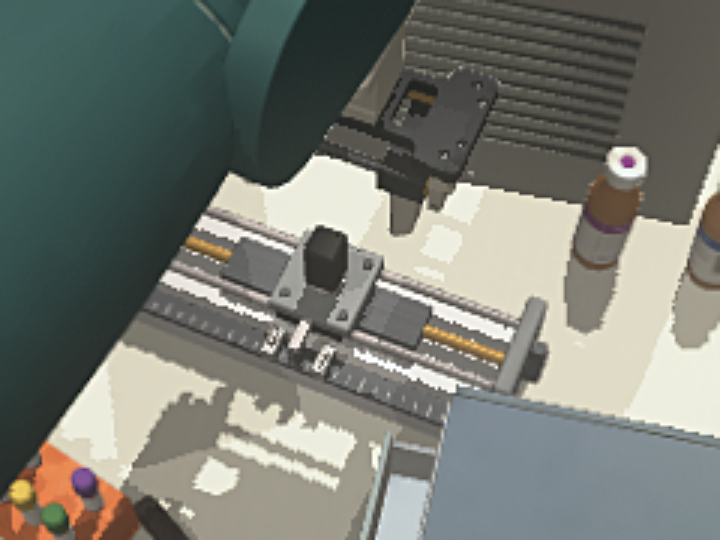

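View pics/top1.png

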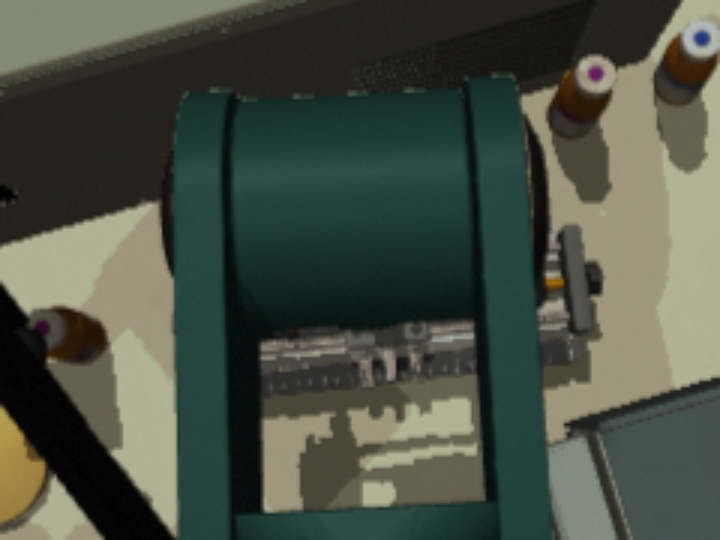

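The scene view shows the open right finger, tip at zoom (402,232), above and to the right of the grip block at (325,258). The top view shows the riders, zoom (362,362) and (410,362), with the arm clear of everything.

```bash
python3 - <<'E'
from h import *
from cell import *
print(arm.move_l(G+[0,0,90],vel=90,stop_force=8))
st=state();print(st["clock"],st["tool_pos"],st["ft_force"])
s=cams.snapshot("scene"); cv2.imwrite("pics/scene2.png",cv2.resize(s["color"][150:290,140:320,::-1],None,fx=4,fy=4))
E
```

```text
False
7.3417 [499.83784444  40.3361611   90.64137567] [ 0.22372588 -0.12359586 -0.35700641]
```

View pics/scene2.png

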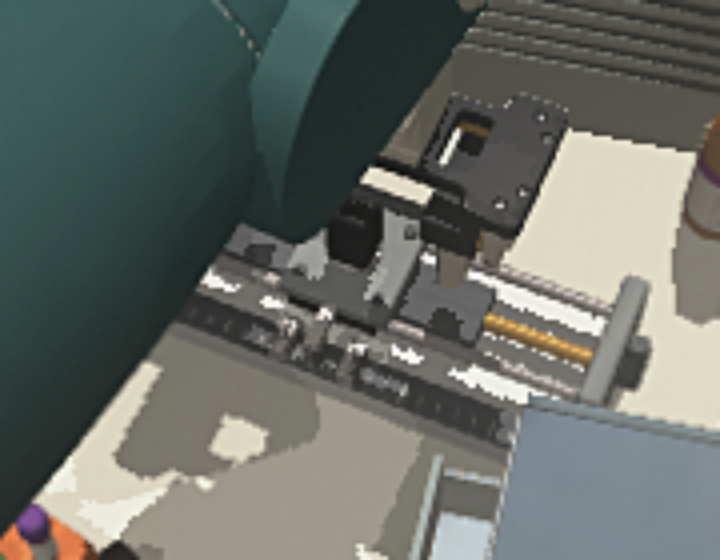

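The right finger stands beside the block (zoom 455,260), clear of the plate and the riders. I'll grasp next.

```bash
python3 - <<'E'
from h import *
from cell import *
fingers.grasp(20)
st=state();print(st["clock"],st["tool_pos"],st["ft_force"],st["wrist_torque"],st["grip_width"])
s=cams.snapshot("scene"); cv2.imwrite("pics/scene3.png",cv2.resize(s["color"][150:290,140:320,::-1],None,fx=4,fy=4))
E
```

```text
8.4667 [499.50510619  40.32045477  89.98418184] [-0.41786563  0.77197508  0.2905798 ] [ 0.13626099  0.04538208 -0.01166843] 24.07547244281334
```

View pics/scene3.png

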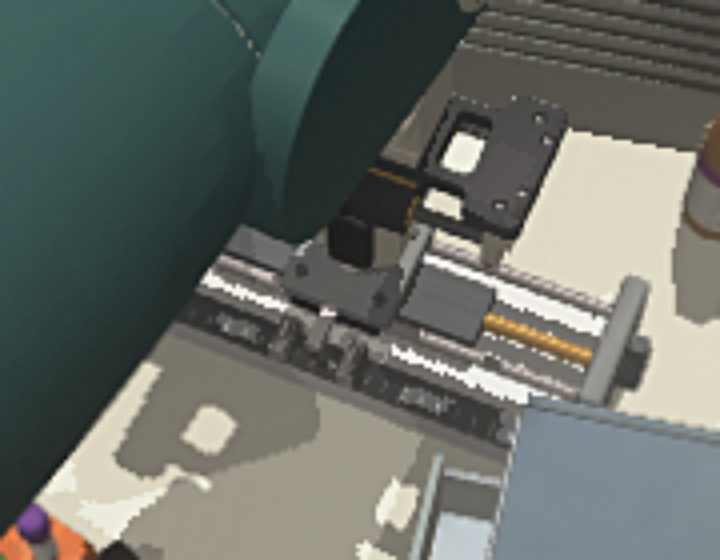

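```bash
cat >rock.py <<'E'
import sys
from h import *
from cell import *
d=float(sys.argv[1]);p=state()["tool_pos"].copy();p[2]=90
f0=state()["ft_force"]
r=arm.move_l(p+sy*d,vel=10,stop_force=6.5)
for i in range(2):
    st=state();f=st["ft_force"]-f0;print(r,st["clock"],"along",(st["tool_pos"]-G)@sy,"across",(st["tool_pos"]-G)@sx,"F along/across/z",(f@sy).round(2),(f@sx).round(2),f[2].round(2),st["grip_width"])
    arm.dwell(.15)
s=cams.snapshot("scene"); cv2.imwrite(f"pics/rock{d:.0f}_{st['clock']:.0f}.png",cv2.resize(s["color"][150:290,140:320,::-1],None,fx=4,fy=4))
E
python3 rock.py 42; ls pics
```

```text
True 11.2083 along 29.713604501180246 across 0.02704263777500371 F along/across/z -4.11 0.35 4.26 23.877906109543975
True 11.3583 along 29.559503689634013 across -0.0011996164761454153 F along/across/z -2.43 0.4 5.22 23.90445044826306
rock42_11.png
scene0.png
scene1.png
scene2.png
scene3.png
scenez.png
top0.png
top1.png
topz.png
```

```bash
cat >step.py <<'E'
import sys
from h import *
from cell import *
n=int(sys.argv[1]);d=float(sys.argv[2]);lim=float(sys.argv[3])
a=(state()["tool_pos"]-G)@sy
for i in range(n):
    a+=d
    r=arm.move_l(G+sy*a+[0,0,90],vel=10,stop_force=8)
    arm.dwell(.15)
    st=state();f=st["ft_force"]
    print(r,st["clock"],"cmd %.2f along %.2f z %.2f F %.2f %.2f %.2f"%(a,(st["tool_pos"]-G)@sy,st["tool_pos"][2],f@sy,f@sx,f[2]),st["wrist_torque"].round(2))
    if r or abs(f@sy)>lim: break
E
python3 step.py 3 0.5 7
```

```text
False 11.9583 cmd 30.01 along 29.84 z 89.98 F -5.26 0.46 2.30 [-0.51 -0.24  0.03]
False 12.3583 cmd 30.51 along 30.25 z 89.96 F -6.28 -1.03 1.52 [-0.63 -0.19 -0.04]
False 12.7583 cmd 31.01 along 30.65 z 89.97 F -7.22 -0.08 2.43 [-0.81 -0.22  0.02]
```

View pics/rock42_11.png

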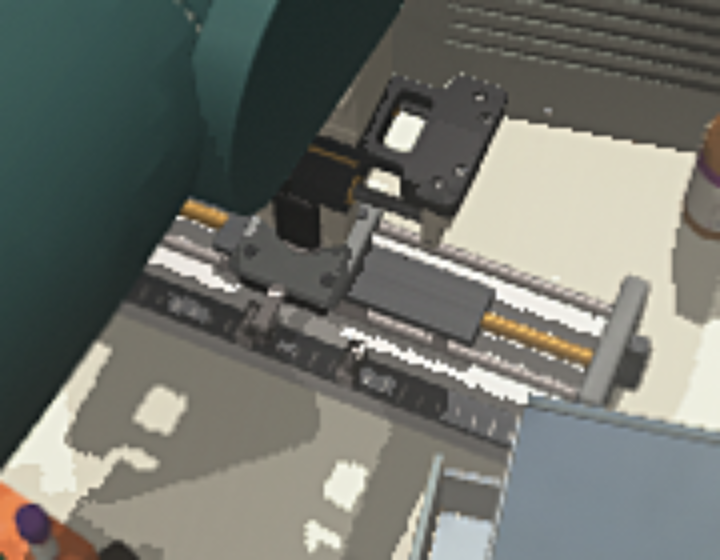

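The force rises by about 2.5 N/mm, which is the nut's spring, so the left end is felt with roughly 1.7 mm of nut shift. Now I'll rock right.

```bash
python3 - <<'E'
from h import *
from cell import *
arm.move_l(G+sy*22+[0,0,90],vel=20);arm.dwell(.1)
st=state();f=st["ft_force"];print(st["clock"],f@sy,f@sx,f[2])
r=arm.move_l(G+sy*-10+[0,0,90],vel=20,stop_force=8)
arm.dwell(.1);st=state();f=st["ft_force"];print(r,st["clock"],(st["tool_pos"]-G)@sy,f@sy,f@sx,f[2])
r=arm.move_l(G+sy*-42+[0,0,90],vel=8,stop_force=8)
arm.dwell(.15);st=state();f=st["ft_force"];print(r,st["clock"],(st["tool_pos"]-G)@sy,f@sy,f@sx,f[2],st["grip_width"])
E
```

```text
13.4583 -0.7328525599301786 1.2429363745739679 0.6499409745344882
False 15.3083 -9.967797731990082 0.8350224733082541 -0.34181669717649876 0.966709596645728
True 17.125 -18.87209262578611 4.985581344801262 0.2261654676995421 3.5138393473651943 23.579920469513954
```

```bash
python3 step.py 5 -0.4 6.9; python3 - <<'E'
from cell import *
import cv2
s=cams.snapshot("scene"); cv2.imwrite("pics/right.png",cv2.resize(s["color"][150:290,140:320,::-1],None,fx=4,fy=4))
E
```

```text
False 17.525 cmd -19.27 along -19.05 z 89.97 F 6.67 -0.64 1.95 [ 0.85 -0.09 -0.08]
False 17.925 cmd -19.67 along -19.35 z 89.99 F 7.61 -0.93 1.64 [ 1.01 -0.12  0.03]
```

View pics/right.png

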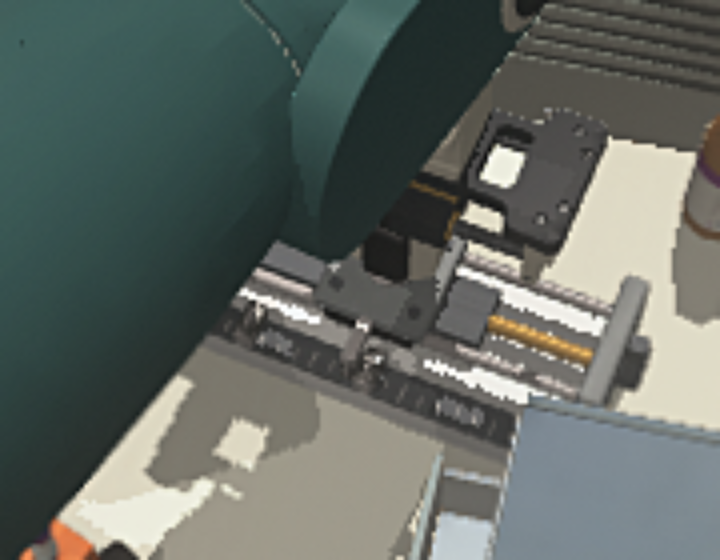

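The finger is against the right rider (zoom 365,355) and the left rider stayed behind at (255,315). I'll go to the midpoint at +5.65 mm and release.

```bash
python3 - <<'E'
from h import *
from cell import *
arm.move_l(G+sy*5.65+[0,0,90],vel=20);arm.dwell(.4)
st=state();print(st["clock"],(st["tool_pos"]-G)@sy,st["ft_force"],st["grip_width"])
fingers.open_gripper();arm.dwell(.2)
st=state();print(st["clock"],(st["tool_pos"]-G)@sy,st["ft_force"],st["grip_width"])
arm.move_l(G+sy*5.65+[0,0,180],vel=60)
arm.move_l(G+sy*5.65+[0,0,530],vel=250)
p=st["tool_pos"]
arm.move_pose([300,350,530],Q)
print(state()["clock"])
for n,(a,b,c,d) in(("scene",(150,290,130,330)),("top",(170,280,150,350))):
    s=cams.snapshot(n); cv2.imwrite(f"pics/{n}_end.png",cv2.resize(s["color"][a:b,c:d,::-1],None,fx=4,fy=4,interpolation=cv2.INTER_CUBIC))
    cv2.imwrite(f"pics/{n}_endfull.png",s["color"][:,:,::-1])
E
```

```text
19.7917 5.65971772794256 [ 0.15968557  1.42183666 -0.6737726 ] 23.62781915378918
21.175 5.650302649680105 [ 0.33146693 -0.33773253 -0.54859164] 93.17048650884142
25.7333
```

View pics/top_end.png

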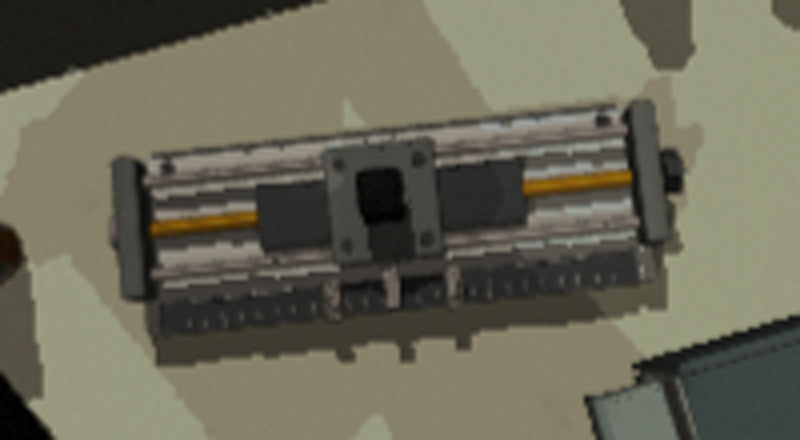

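View pics/scene_end.png

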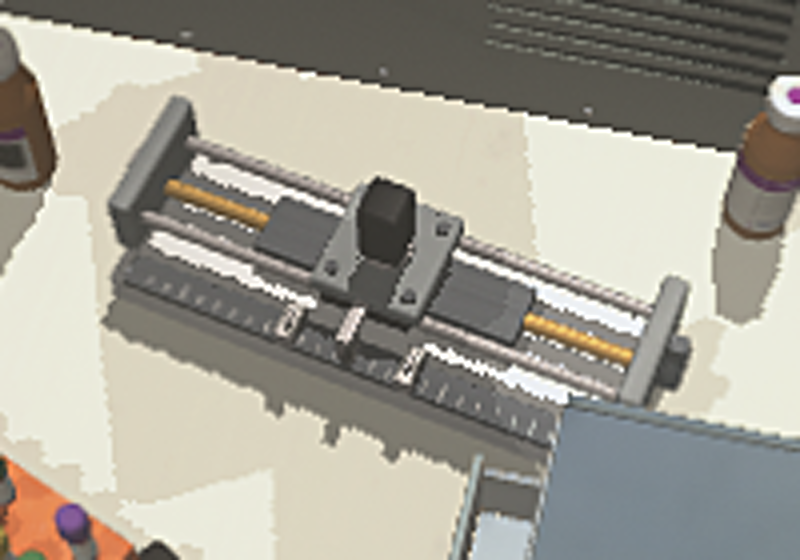

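View pics/scene_endfull.png

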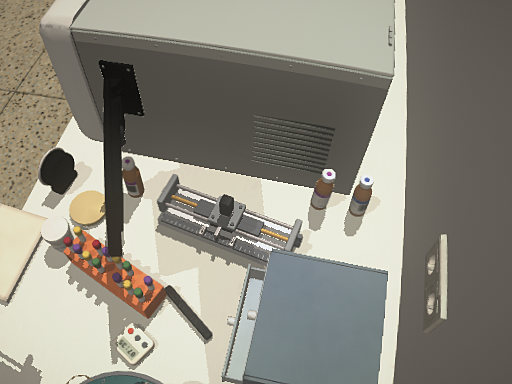

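```bash
python3 - <<'E'
import cv2,numpy as np
a=cv2.imread("pics/top0.png").astype(int);b=cv2.imread("pics/top_endfull.png").astype(int)
for n,(x0,x1,y0,y1) in dict(bl=(128,158,218,245),br=(300,326,134,168),bk=(338,362,120,156)).items(): print(n,abs(a-b)[y0:y1,x0:x1].mean())
from cell import *
workorder.sign_off();print(state()["clock"])
E
```

```text
bl 1.3604938271604938
br 1.2281297134238311
bk 1.7457561728395061
the job is handed in; nothing more can be done
the job is handed in; nothing more can be done
```

The job is done and handed in after about 26 s of robot time. I gripped the carriage by its block and rocked it left, then right. I then set it midway between the riders, let go and backed off above the bench.

| End | Grip position (from my measured start point) | Push force | Estimated nut shift |
|---|---|---|---|
| Left | +30.65 mm | 7.2 N | about 1.7 mm |
| Right | −19.35 mm | 7.6 N | about 1.8 mm |

- **Ends of the play:** at both ends the force rose by about 2.5–3 N/mm, which matches the nut's spring. The nut shifts are worked out from force, not seen directly. They lie between the 0.7 mm that counts as felt and the 5 mm that counts as forced.
- **First left stop:** the first stop on the left was unclear. It was partly a vertical force of 4–5 N, and the push along the slide settled to only 2.4 N. I pressed on in three 0.5 mm steps until the spring was clear.
- **Final position:** I released the carriage at +5.65 mm. In the last top view the finger is centred between the riders, about 34 mm from each. The rider spacing of about 67.5 mm agrees with the 68 mm expected from the two ends, and the nut plate is back where it started.
- **Bottles:** all three look unmoved between the first and last pictures.
- **Camera disagreement:** the two cameras differed by about 0.01 rad on the stage's angle and by several mm on the grip's position. I used the top camera, and the sideways force while rocking stayed within about 1.3 N.

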